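# Zero the slide reader and hold a sample slide flush on its sloping window

### The arm

A 6-joint arm with a two-finger parallel gripper is mounted at the origin on a cart in front of the work surface, level with it; the furniture and walls round the work are solid. World frame = base frame: x ahead of the robot, y to its left, z up, the work surface at z = 0. Lengths are in m, angles in degrees, forces in N, time in s.
With the tool pointing down it reaches from about 0.325 to 1 m from the base axis. Payload 5.1 kg.
Tool frame: the origin (TCP) lies midway between the tips of the shut fingers; the grasp point (between the pads) lies 19 mm behind it; y points along the fingers, z is the direction in which the jaws open and shut, and the axes are right-handed (so a half turn about y gives the same grasp; the last joint's range is limited). The gripper opens to 85 mm and grips with 20 to 120 N. Pads are 22 mm wide; open, the fingers measure 114 mm over their backs; the gripper's body (76 mm by 85 mm) begins 54 mm behind the grasp point. The pads swing forward as they close: fully open they stand 13 mm farther back than shut.
Start: joints at [67.174, 7.093, 94.555, -0, 78.352, -4.733], TCP at [0.202, 0.618, 0.231] pointing down, gripper open.
Joint ranges: [-149.61, 149.61], [-58.7, 133.49], [1.44, 155.28], [-77.14, 257.14], [18.33, 153.61], [-166.67, 166.67]. Speed limits (degrees/s): [147.25, 147.25, 180, 180, 180, 180].

### API

Orientations are given as [roll, pitch, yaw] about the fixed x, y, z axes, in that order (R = Rz(yaw) Ry(pitch) Rx(roll)).
In Python, from plant import bot gives the robot as it stands. The module is installed in compiled form; this text tells all that it offers.
- The arm moves only by the shell command python3 -m crank 'ROWS' [FORCE]. ROWS is JSON, a list of rows, each an object with "linear": the shift along the tool's x, y, z in units of 50 mm (1.0 is 50 mm), a list of three; "spin": the turn about the tool's y in units of 8 degrees (1.0 is 8 degrees); "hand": the closure, from -1 (fully open) to 1 (shut). A call has exactly 8 rows; each row is the pose to reach, as a shift and turn from the pose commanded when the call began, along the tool's axes at that moment; what a row does not reach only later rows make up. A row lasts 1/10 s, in which the tool goes at most 50 mm and 8.59 degrees, less where a joint would pass 70% of its speed; a pose out of reach is approached as far as the arm can. A call with a gripper value outside its range is refused whole. The fingers move at their own pace and stop on an object; FORCE is the grip in N (left out, the last holds). Time passes only in rows, so rows that repeat a pose let the fingers close, or fill a call up. It gives the time, the measured TCP pose, the force and the opening at its end, in the units of the state.
- bot.read_state(): the state, without advancing time (a new reading comes with each control period).
- bot.grab_frame(name): name is "scene" or "top" or "wrist"; returns (picture, depth): 480x640x3 uint8, red, green, blue; 480x640 float32, m along the optical axis (not along the pixel's ray), 0 where there is no reading.
- bot.calibration(name): a dict with "intrinsics" (3x3 intrinsics, pixels), "R" (3x3) and "t" (3): a world point X has camera coordinates R X + t. Camera axes: x right, y down, z forward; pixel columns grow to the right and rows downward; lengths in m; the calibration is good to about 2 mm. A picture is of the moment at which its call begins: read the wrist's pose just before it. calibration takes no time and is no camera call; for the wrist camera it gives the pose at the moment of the call.
- bot.hand_in(): hands the job in, once; it reports no verdict.
The state is a dict: "clock": time; "q": joint angles; "qvel": joint speeds; "tau": joint torques, N m; "eef_pos": TCP position; "orientation": TCP orientation; "force": force on the tool from outside, world axes, zero at the start; "wrist_torque": the same for the moment, N m; "grip_width": opening from 0.0 (shut) to 1.0 (fully open).
Only numpy, scipy, OpenCV 4.12 (cv2) and the standard library are available. Lean on these libraries where they do the work, as an engineer would, in place of code of your own. Each camera call takes 0.05 s, during which the arm holds its last target.

### The job

Zero the reader on its bare window first: press the black treadle all the way down to its stop, keep it there for a moment, and let it spring back up. Then pick up the grey slide carrier by its blue fin, lay it centred and square over the window of the sloping stage, long side along the window's long side, tilted to match so that its underside is flush, and finish while still gripping it and gently pressing it against the stage. Leave the tilt of the stage as it is set and do not disturb the two vials and the timer.

Things in the scene. Friction and masses are not known exactly. Their poses are not given: they have to be found in the camera images.
- reader: grey base plate of the slide reader, 150 (x) x 120 (y) x 12 mm, fixed to the worktop; origin at the centre of its underside. Its x axis points to the robot's left (up the slope; yaw 1.25 to 1.9 rad). At its +y edge, nearest the robot, stands a steel guide arc (up to 105 mm high, 52 mm from the middle) with a black lock knob.
- stage (a joint): slope of the reader's pale aluminium stage in rad: 0 level, larger = left edge higher (set somewhere from 0.26 to 0.60 at the start). The hinge lies along the reader's y axis at x = -55 mm, z = 45 mm of the reader. A friction lock of 4 N m holds the stage at its angle; it must not be shifted.
- stage_face (a point): middle of the stage's flat top face and of its green window (60 x 24 mm with a white border, long side up the slope, flush with the face). The face is 110 mm (x) by 90 mm (y), its plate is 12 mm thick. x points up the slope, y across it toward the robot, z is the normal out of the face; the stage slopes down to the robot's right.
- treadle_base: yellow base of the hand treadle, 140 (x) x 80 (y) x 10 mm, fixed to the worktop, origin at the centre of its underside; x points away from the robot, give or take the yaw, to the hinge of the treadle, which lies along its y axis at x = 55 mm, z = 36 mm. The reader may stand to its right or left.
- treadle (a joint): angle in rad of the black ribbed treadle plate (118 x 60 x 8 mm, hinged at its far end, near end up): 0 = up, at rest; 0.25 = down at its stop, where the plate is level. A spring returns it; at the pad point it takes about 3 N to start and 8 N to hold at the stop.
- treadle_pad (a point): the spot to press, on the top surface of the treadle near its free end, 92 mm from the hinge; about 67 mm above the worktop at rest and 44 mm when the treadle is at its stop, moving down and 5 mm toward the robot on the way.
- slide: loose grey slide carrier, about 60 g: flat plate 76 (x) x 40 (y) x 5 mm with a blue upright grip fin in its middle, 44 mm long (x), 10 mm thick (y), from 5 to 37 mm above the underside. Origin at the centre of its underside, z up through the fin. Lies flat on the worktop at the start; the same after a half turn. Its long side goes along the long side of the window.
- vial_white: small white vial with white cap, 24 mm wide, 52 mm tall, loose bystander; origin at the centre of its underside
- vial_red: small white vial with red cap, 24 mm wide, 52 mm tall, loose bystander; origin at the centre of its underside
- kitchen_timer: white timer, 66 x 66 x 21 mm, loose bystander; origin at the centre of its underside
There are look-alikes about, which are no part of the job. Leave any green look-alike of the treadle_base alone.

How it is judged (in metres and radians):
On the way, in this order (a step that is already met when the one before it is completed fails the run):
1. the treadle is pressed down to its stop (past 0.22 rad) for 0.2 s with the slide carrier away from the window (value of joint treadle above 0.22 rad and distance between slide and stage_face above 0.1 m), for 0.2 s.
2. the treadle is let back up (below 0.05 rad) (value of joint treadle below 0.05 rad), for 0.1 s.
3. the slide carrier is lifted in the gripper, 25 mm or more above the worktop and clear of the stage (height (world z) of slide above 0.025 m and contact force between the fingers and slide above 1 N and contact force between slide and reader below 0.1 N), for 0.1 s.
At the end, for the whole second after the job is handed in: the slide carrier lies flush on the stage face (within 0.06 rad and 3 mm), square to the window (0.15 rad), centred within 10 mm along and 8 mm across the slope, at rest, gripped by the fingers and pressed on the stage with 1 to 25 N; the treadle is up (angle between the z axis of slide and the z axis of stage_face, either way round below 0.06 rad and angle between the x axis of slide and the x axis of stage_face, either way round below 0.15 rad and x of slide in the frame of stage_face between -0.01 and 0.01 m and y of slide in the frame of stage_face between -0.008 and 0.008 m and z of slide in the frame of stage_face between -0.003 and 0.003 m and contact force between slide and reader between 1 and 25 N and contact force between the fingers and slide above 1 N and linear speed of slide below 0.02 m/s and value of joint treadle below 0.05 rad); the arm keeps its last pose, push and grip.
It fails at once if the stage's tilt is shifted (its face moves over 4 mm) (distance of stage_face from where it was at the start of the episode above 0.004 m).
It fails at once if the slide carrier is pressed on the stage with over 40 N (contact force between slide and reader above 40 N).
It fails at once if a vial or the timer is moved over 20 mm or a vial tipped (distance of any of vial_white, vial_red, kitchen_timer from where it was at the start of the episode above 0.02 m or angle between any of vial_white, vial_red's own z axis and vertical above 0.5 rad).
It also fails if it takes over 54 s, if anything falls off the work surface, if the arm or the gripper's body presses on something with over 40 N, if the wrist force passes 120 N, or if a joint passes its speed limit or range.

## Working session

There is one attempt and no reset: what is moved stays moved. The work goes in short steps, Python scripts to look and compute and a shell command to move; the robot and the scene stay as the last step left them, time stands still between calls to the robot, and variables do not carry over. Pictures are saved under pics/ and viewed, and the job is handed in when it is done.

```bash
mkdir -p pics; ls
python3 - <<'E'
from plant import bot
import cv2
s=bot.read_state(); print(s)
for n in ("scene","top"):
    p,d=bot.grab_frame(n); cv2.imwrite(f"pics/{n}0.png",p[:,:,::-1]); 
    import numpy as np; np.savez(f"{n}0.npz",p=p,d=d)
    c=bot.calibration(n); print(n,c)
E
```

```text
pics
{'clock': 0.0, 'q': array([ 6.71737688e+01,  7.13376691e+00,  9.46339705e+01,  1.19691372e-03,
        7.83512078e+01, -4.73218737e+00]), 'qvel': array([ 0.09507747,  0.08580475, -0.01007562,  0.08013974,  0.06164936,
        0.14418405]), 'tau': array([ 3.35263630e-04, -4.23592472e+01, -3.65463603e+01,  1.12066047e-05,
        6.76988027e-03, -4.27483542e-06]), 'eef_pos': array([0.20165666, 0.61728919, 0.2300511 ]), 'orientation': array([-9.01184431e+01,  1.09805456e-02, -1.80942981e+01]), 'force': array([ 0.80276804, -0.19284749, -0.0897132 ]), 'wrist_torque': array([-0.0068605 , -0.0193966 , -0.04442873]), 'grip_width': 1.0006047489280077}
scene {'intrinsics': array([[511.62463322,   0.        , 313.61652695],
       [  0.        , 511.62463322, 230.03816234],
       [  0.        ,   0.        ,   1.        ]]), 'R': array([[ 0.89470686, -0.44624354,  0.01913993],
       [-0.23515641, -0.50704877, -0.82921831],
       [ 0.37973819,  0.73740644, -0.55859704]]), 't': array([-0.41415116,  0.23421945,  1.17976829])}
top {'intrinsics': array([[602.78202664,   0.        , 310.48366677],
       [  0.        , 602.78202664, 224.16300811],
       [  0.        ,   0.        ,   1.        ]]), 'R': array([[-0.00145505, -0.99998281,  0.00568028],
       [-0.99707129,  0.00101643, -0.07647091],
       [ 0.07646382, -0.00577491, -0.99705563]]), 't': array([0.13441307, 0.54303718, 1.67498006])}
```

View pics/scene0.png

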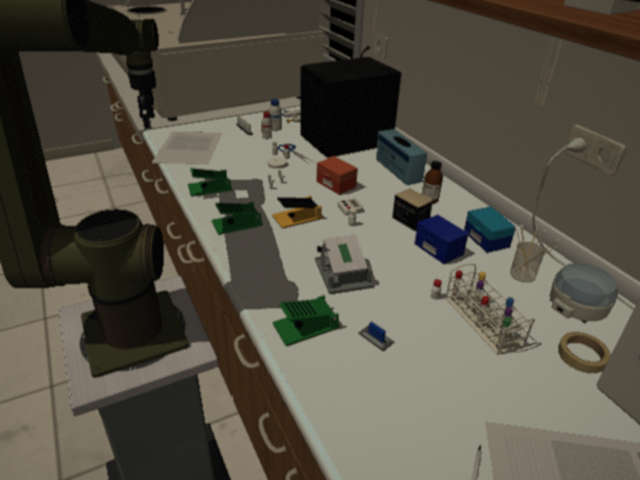

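View pics/top0.png

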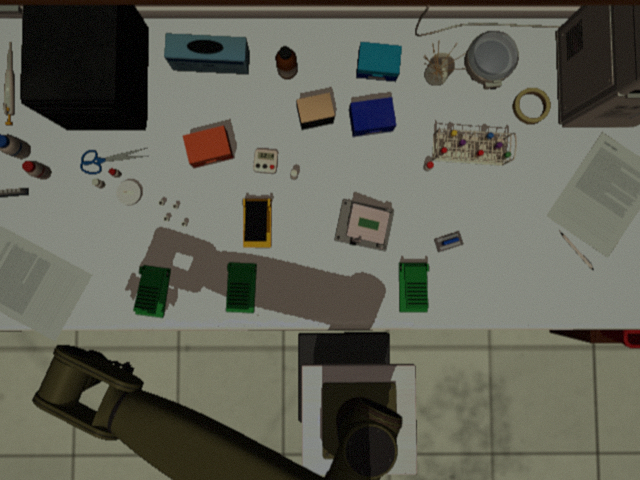

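Candidates so far: the yellow base at top-view (257,221) is the treadle. The green ones at (152,290), (241,287) and (413,286) are look-alikes. The reader is at (365,222) and the slide carrier at (449,241). The timer is near (265,160), the white vial near (294,172) and the red vial near (429,165). I'll check these in a close crop.

Run:
```python
import numpy as np,cv2
p=np.load("top0.npz")["p"]; 
c=p[140:260,230:480]; c=cv2.resize(c,None,fx=3.2,fy=3.2,interpolation=cv2.INTER_CUBIC); cv2.imwrite("pics/topcrop.png",c[:,:,::-1])
p=np.load("scene0.npz")["p"]
c=p[190:360,260:460]; c=cv2.resize(c,None,fx=3.5,fy=3.5,interpolation=cv2.INTER_CUBIC); cv2.imwrite("pics/scenecrop.png",c[:,:,::-1])
```

```text
(no output)
```

View pics/topcrop.png

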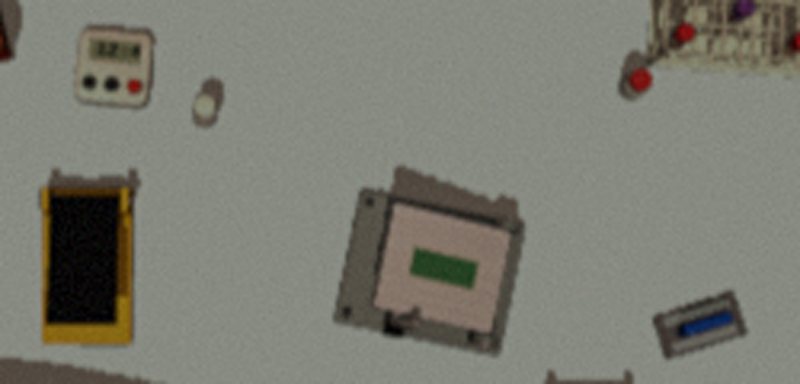

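View pics/scenecrop.png

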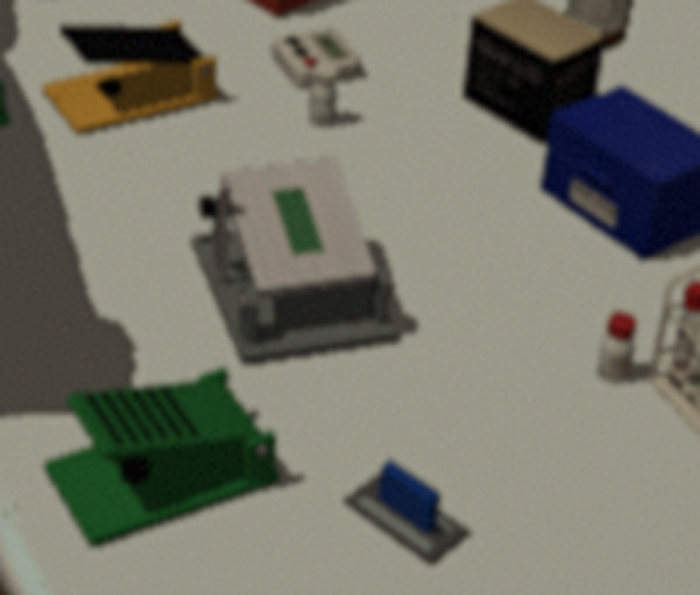

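The top crop shows the yellow-based treadle at (257,221) with its black plate. It also shows the reader with its pale stage and green window at (369,224), sloping down to the right. The grey carrier with the blue fin is at (449,241). The scene view agrees, so next I'll measure positions.

```bash
cat > h.py <<'E'
import numpy as np,cv2
from plant import bot
def cloud(d,c):
    K=c["intrinsics"];v,u=np.mgrid[:d.shape[0],:d.shape[1]]
    P=np.dstack([(u-K[0,2])/K[0,0]*d,(v-K[1,2])/K[1,1]*d,d])
    return (P-c["t"])@c["R"]      # R^T(P-t)
def ray(px,c,z):
    px=np.atleast_2d(px).astype(float);K=c["intrinsics"]
    D=np.c_[(px[:,0]-K[0,2])/K[0,0],(px[:,1]-K[1,2])/K[1,1],np.ones(len(px))]@c["R"]
    o=-c["R"].T@c["t"]; return o+D*((z-o[2])/D[:,2])[:,None]
def hsv(p): return cv2.cvtColor(p,cv2.COLOR_RGB2HSV)
def biggest(m,box=None):
    m=m.astype(np.uint8)
    if box: k=np.zeros_like(m);x0,y0,x1,y1=box;k[y0:y1,x0:x1]=1;m=m*k
    cs,_=cv2.findContours(m,cv2.RETR_EXTERNAL,cv2.CHAIN_APPROX_NONE)
    return max(cs,key=cv2.contourArea)
def fill(cn,shape=(480,640)):
    m=np.zeros(shape,np.uint8);cv2.drawContours(m,[cn],-1,1,-1);return m>0
E
python3 - <<'E'
from h import *
f=np.load("top0.npz");p,d=f["p"],f["d"];c=bot.calibration("top");H=hsv(p);W=cloud(d,c)
def rect(cn,z,n):
    b=cv2.boxPoints(cv2.minAreaRect(cn));w=ray(b,c,z);
    e=[np.linalg.norm(w[i]-w[(i+1)%4]) for i in (0,1)]
    i=int(np.argmax(e));v=w[i+1]-w[i];print(n,"ctr",w.mean(0).round(4),"sides",np.round(e,4),"longdir deg",np.degrees(np.arctan2(v[1],v[0])).round(1)%180)
win=biggest((H[...,0]>45)&(H[...,0]<85)&(H[...,1]>90),(340,190,400,250))
zc=np.median(W[fill(win)],0);print("window depth pt",zc.round(4));rect(win,zc[2],"window")
fin=biggest((H[...,0]>105)&(H[...,0]<130)&(H[...,1]>100),(430,220,470,260));rect(fin,.037,"fin");print(np.median(W[fill(fin)],0))
blk=biggest((p.max(2)<40),(235,190,280,250));rect(blk,.055,"treadle")
yel=biggest((H[...,0]>12)&(H[...,0]<32)&(H[...,1]>120),(235,190,280,255));rect(yel,.01,"yellow");
# stage plane
m=fill(biggest((p[...,0]>150)&(H[...,0]<25)|fill(win),(345,198,395,250)))
m=cv2.erode(m.astype(np.uint8),np.ones((5,5)))>0
P=W[m];P=P[P[:,2]>.04];print(len(P));A=np.c_[P[:,:2],np.ones(len(P))];s=np.linalg.lstsq(A,P[:,2],rcond=None)[0]
r=P[:,2]-A@s;k=abs(r)<.004;s=np.linalg.lstsq(A[k],P[k,2],rcond=None)[0];n=np.array([-s[0],-s[1],1]);n/=np.linalg.norm(n);print("normal",n,"tilt",np.arccos(n[2]),"updir",np.degrees(np.arctan2(s[1],s[0])),"rms",np.std(r[k]))
E
```

```text
window depth pt [ 0.5413 -0.0229  0.0723]
window ctr [ 0.5408 -0.0232  0.0723] sides [0.0199 0.0516] longdir deg 75.8
fin ctr [ 0.4951 -0.2546  0.037 ] sides [0.047  0.0096] longdir deg 108.3
[ 0.49482565 -0.25426313  0.03560281]
treadle ctr [0.551  0.2854 0.055 ] sides [0.058  0.1078] longdir deg 0.19999999999998863
yellow ctr [0.5491 0.285  0.01  ] sides [0.1391 0.0794] longdir deg 0.4
34
normal [ 0.36455425 -0.38346833  0.84855892] tilt 0.5575406542825679 updir 133.55155995758318 rms 0.002023683740934653
```

```bash
cat >> h.py <<'E'
from scipy.spatial.transform import Rotation as Ro
def go(x=None,y=None,z=None,yaw=None):
    s=bot.read_state();R=Ro.from_euler("xyz",s["orientation"],degrees=True).as_matrix();e=s["eef_pos"]
    t=np.array([e[i] if v is None else v for i,v in enumerate((x,y,z))])
    print("t",s["clock"],"at",e.round(4),"rpy",s["orientation"].round(2),"F",s["force"].round(2),"grip",round(s["grip_width"],3))
    print("linear",((t-e)@R/.05).round(3),"spin",None if yaw is None else round(-(yaw-s["orientation"][2])/8,3))
E
python3 -m crank '[{"linear":[0.8,0.2,-0.44],"spin":0.84,"hand":1},{"linear":[1.6,0.4,-0.88],"spin":1.68,"hand":1},{"linear":[2.4,0.6,-1.32],"spin":2.52,"hand":1},{"linear":[3.2,0.8,-1.76],"spin":3.36,"hand":1},{"linear":[4.0,1.0,-2.2],"spin":4.2,"hand":1},{"linear":[4.8,1.2,-2.64],"spin":5.04,"hand":1},{"linear":[5.6,1.4,-3.08],"spin":5.9,"hand":1},{"linear":[6.4,1.6,-3.52],"spin":6.75,"hand":1}]' 30
python3 -c "
from h import *
go(.514,.285,.105,-72)"
```

```text
clock: 0.9
eef_pos: [0.4521, 0.3494, 0.1505]
orientation: [-90.0, -0.0, -72.4]
force: [0.2, 0.4, 0.2]
grip_width: 0.003
t 0.9 at [0.4521 0.3494 0.1505] rpy [-9.002e+01 -1.000e-02 -7.237e+01] F [0.18 0.44 0.15] grip 0.003
linear [1.603 0.911 0.789] spin -0.046
```

```bash
python3 -m crank '[{"linear":[0.5,0.1,0.25],"spin":0,"hand":1},{"linear":[1.0,0.3,0.5],"spin":0,"hand":1},{"linear":[1.4,0.5,0.7],"spin":0,"hand":1},{"linear":[1.6,0.7,0.79],"spin":0,"hand":1},{"linear":[1.6,0.9,0.79],"spin":0,"hand":1},{"linear":[1.6,0.9,0.79],"spin":0,"hand":1},{"linear":[1.6,0.9,0.79],"spin":0,"hand":1},{"linear":[1.6,0.9,0.79],"spin":0,"hand":1}]'
python3 -c "
from h import *
go(.514,.285,.067,-72)
c=bot.calibration('wrist');print(c)
p,d=bot.grab_frame('wrist');cv2.imwrite('pics/w1.png',p[:,:,::-1])
p,d=bot.grab_frame('scene');cv2.imwrite('pics/s1.png',cv2.resize(p[150:300,200:400],None,fx=4,fy=4)[:,:,::-1])"
```

```text
clock: 1.7
eef_pos: [0.5133, 0.2881, 0.1069]
orientation: [-90.0, 0.0, -72.0]
force: [0.2, 0.5, -0.1]
grip_width: 0.001
t 1.7 at [0.5133 0.2881 0.1069] rpy [-8.995e+01  1.000e-02 -7.202e+01] F [ 0.24  0.46 -0.12] grip 0.001
linear [ 0.064  0.798 -0.007] spin -0.002
{'intrinsics': array([[337.9605424 ,   0.        , 319.47586639],
       [  0.        , 337.9605424 , 236.01368379],
       [  0.        ,   0.        ,   1.        ]]), 'R': array([[ 0.95111975,  0.30881577,  0.00201061],
       [ 0.29201789, -0.90146434,  0.31951149],
       [ 0.10048268, -0.30330655, -0.94758027]]), 't': array([-0.57707619,  0.1085417 ,  0.29809258])}
```

View pics/w1.png

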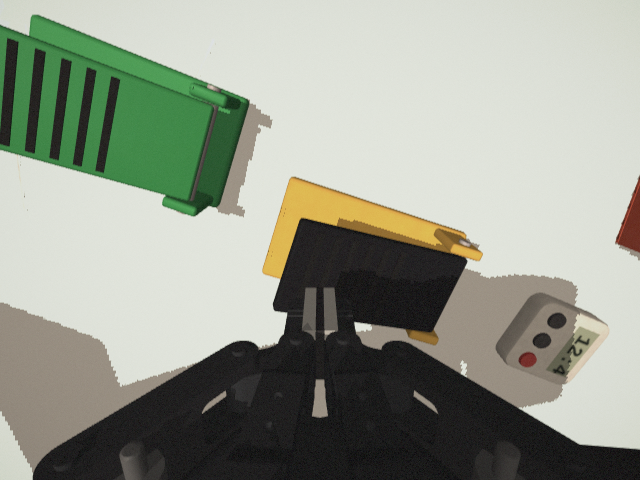

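View pics/s1.png

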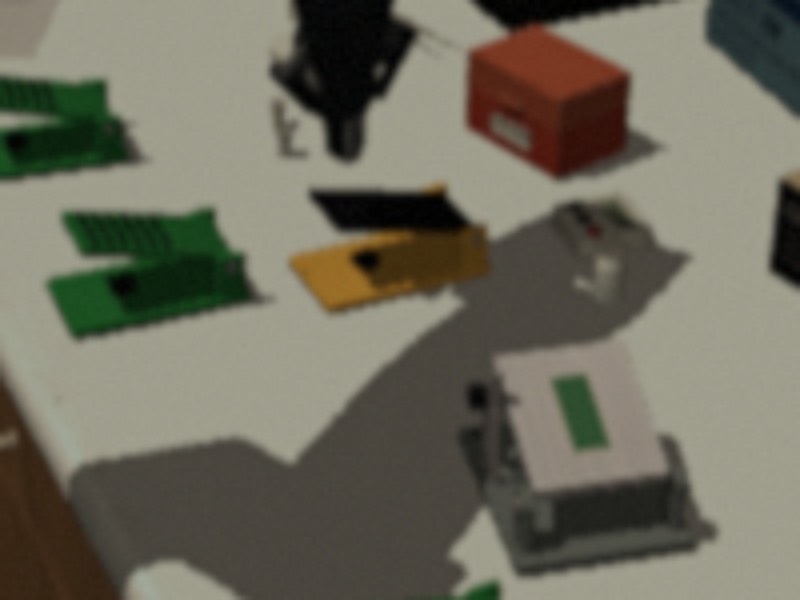

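The wrist view shows the shut fingertips at (320,290) above the near half of the black plate, and the base is yellow. The scene view agrees, so I'll press now.

```bash
python3 -m crank '[{"linear":[0.05,0.3,0],"spin":0,"hand":1},{"linear":[0.05,0.6,0],"spin":0,"hand":1},{"linear":[0.05,0.8,0],"spin":0,"hand":1},{"linear":[0.05,0.95,0],"spin":0,"hand":1},{"linear":[0.05,1.1,0],"spin":0,"hand":1},{"linear":[0.05,1.18,0],"spin":0,"hand":1},{"linear":[0.05,1.25,0],"spin":0,"hand":1},{"linear":[0.05,1.25,0],"spin":0,"hand":1}]'
python3 -c "
from h import *
go(.514,.285,.044,-72)
p,d=bot.grab_frame('scene');cv2.imwrite('pics/s2.png',cv2.resize(p[170:250,250:350],None,fx=6,fy=6)[:,:,::-1])"
```

```text
clock: 2.6
eef_pos: [0.5137, 0.2849, 0.0442]
orientation: [-90.1, 0.0, -72.1]
force: [-6.2, -0.8, 8.5]
grip_width: 0.002
t 2.6 at [0.5137 0.2849 0.0442] rpy [-9.014e+01  2.000e-02 -7.210e+01] F [-6.17 -0.82  8.51] grip 0.002
linear [-0.001  0.004  0.006] spin -0.012
```

View pics/s2.png

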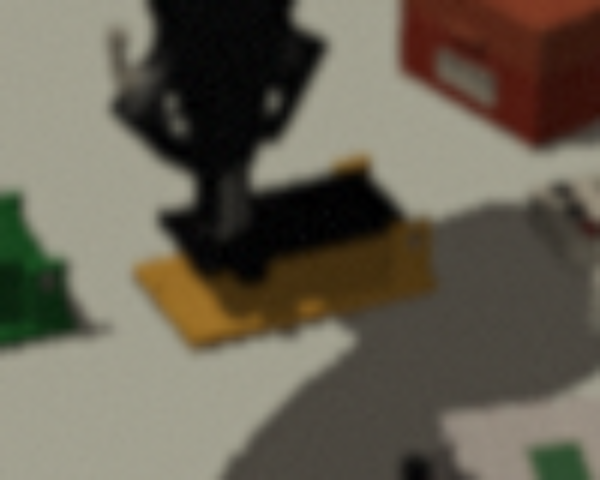

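The plate looks level and the force reads 8.5 N. I'll push slightly further into the stop and hold, to be sure.

```bash
python3 -m crank '[{"linear":[0,0.02,0],"spin":0,"hand":1},{"linear":[0,0.04,0],"spin":0,"hand":1},{"linear":[0,0.06,0],"spin":0,"hand":1},{"linear":[0,0.06,0],"spin":0,"hand":1},{"linear":[0,0.06,0],"spin":0,"hand":1},{"linear":[0,0.06,0],"spin":0,"hand":1},{"linear":[0,0.06,0],"spin":0,"hand":1},{"linear":[0,0.06,0],"spin":0,"hand":1}]'
```

```text
clock: 3.45
eef_pos: [0.5138, 0.2849, 0.0435]
orientation: [-90.2, 0.0, -72.1]
force: [-11.6, -4.4, 20.8]
grip_width: 0.0
```

```bash
python3 -m crank '[{"linear":[0,-0.2,0],"spin":0,"hand":1},{"linear":[0,-0.5,0],"spin":0,"hand":1},{"linear":[0,-0.9,0],"spin":0,"hand":1},{"linear":[0,-1.4,0],"spin":0,"hand":1},{"linear":[0,-2.0,0],"spin":0,"hand":1},{"linear":[0,-2.6,0],"spin":0,"hand":1},{"linear":[0,-3.2,0],"spin":0,"hand":1},{"linear":[0,-3.6,0],"spin":0,"hand":1}]'
python3 -c "
from h import *
go(.54,-.023,.25,-72)
p,d=bot.grab_frame('scene');cv2.imwrite('pics/s3.png',cv2.resize(p[170:250,250:350],None,fx=6,fy=6)[:,:,::-1])"
```

```text
clock: 4.25
eef_pos: [0.515, 0.285, 0.2233]
orientation: [-89.8, 0.0, -72.1]
force: [0.5, -0.0, 0.9]
grip_width: -0.001
t 4.25 at [0.515  0.285  0.2233] rpy [-8.984e+01  2.000e-02 -7.210e+01] F [ 0.49 -0.    0.91] grip -0.001
linear [ 6.016 -0.539 -1.417] spin -0.012
```

View pics/s3.png

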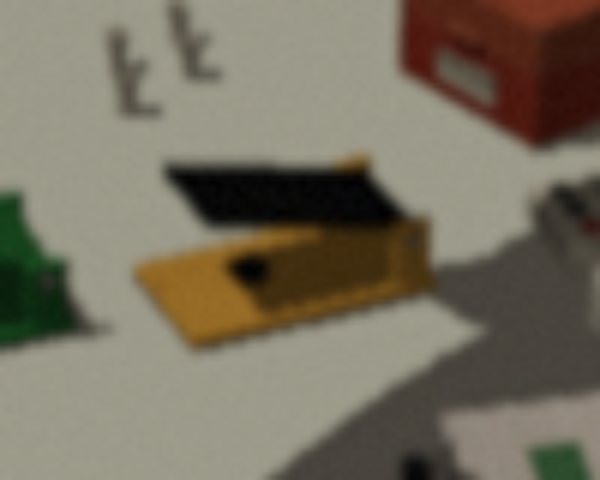

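The treadle has sprung back up. Next I'll move over near the reader and look with the wrist camera.

```bash
python3 -m crank '[{"linear":[0.6,-0.2,-0.2],"spin":0,"hand":1},{"linear":[1.4,-0.4,-0.4],"spin":0,"hand":1},{"linear":[2.2,-0.5,-0.6],"spin":0,"hand":1},{"linear":[3.0,-0.5,-0.8],"spin":0,"hand":1},{"linear":[3.8,-0.5,-1.0],"spin":0,"hand":1},{"linear":[4.4,-0.5,-1.2],"spin":0,"hand":1},{"linear":[4.8,-0.5,-1.4],"spin":0,"hand":1},{"linear":[4.8,-0.5,-1.4],"spin":0,"hand":1}]'
python3 -c "
from h import *
import pickle
s=bot.read_state();c=bot.calibration('wrist')
p,d=bot.grab_frame('wrist');cv2.imwrite('pics/w2.png',p[:,:,::-1]);pickle.dump((p,d,c,s),open('w2.pkl','wb'))
go()"
```

```text
clock: 5.1
eef_pos: [0.521, 0.0326, 0.2446]
orientation: [-90.1, 0.0, -72.3]
force: [0.3, 0.7, 0.7]
grip_width: 0.0
t 5.15 at [0.5212 0.034  0.2448] rpy [-9.006e+01  4.000e-02 -7.224e+01] F [ 0.22 -0.5   0.11] grip -0.001
linear [0. 0. 0.] spin None
```

View pics/w2.png

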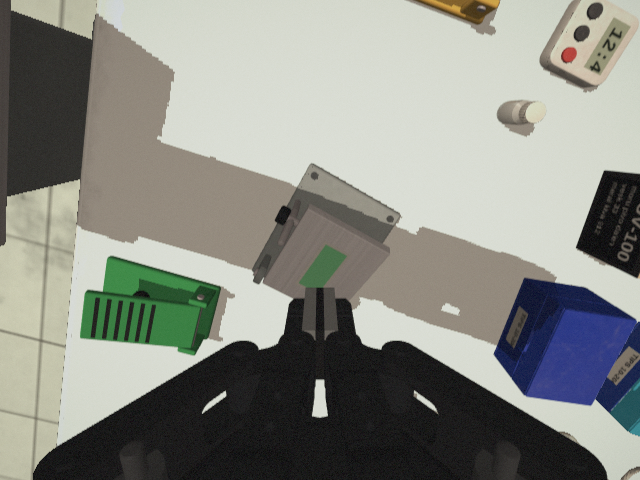

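```bash
python3 -m crank '[{"linear":[0.4,0,0.04],"spin":0,"hand":1},{"linear":[0.9,0,0.1],"spin":0,"hand":1},{"linear":[1.4,0,0.15],"spin":0,"hand":0.5},{"linear":[1.9,0,0.2],"spin":0,"hand":0},{"linear":[2.3,0,0.2],"spin":0,"hand":-0.5},{"linear":[2.5,0,0.2],"spin":0,"hand":-1},{"linear":[2.5,0,0.2],"spin":0,"hand":-1},{"linear":[2.5,0,0.2],"spin":0,"hand":-1}]'
python3 -c "
from h import *
import pickle
s=bot.read_state();c=bot.calibration('wrist')
p,d=bot.grab_frame('wrist');cv2.imwrite('pics/w3.png',p[:,:,::-1]);pickle.dump((p,d,c,s),open('w3.pkl','wb'))
go(.52,-.33,.2)"
```

```text
clock: 5.95
eef_pos: [0.5694, -0.08, 0.2454]
orientation: [-90.0, 0.1, -72.1]
force: [-0.0, 0.3, -0.1]
grip_width: 0.991
t 6.0 at [ 0.5693 -0.0799  0.2456] rpy [-9.001e+01  4.000e-02 -7.204e+01] F [ 0.64 -0.33 -0.2 ] grip 1.0
linear [ 4.455  0.91  -2.481] spin None
```

View pics/w3.png

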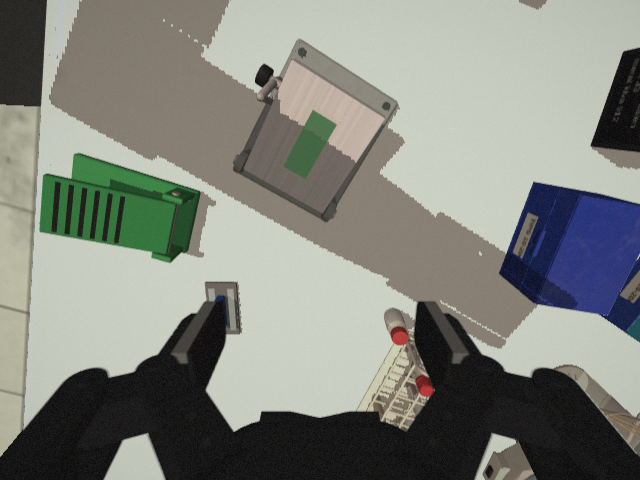

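Both pictures show the whole window, in w3 at about (310,145), with the stage lower to the right as described. The slide is at (222,307). Next I'll fit the stage.

```bash
cat > st.py <<'E'
from h import *
import pickle
def analyse(fn,box,sbox):
    p,d,c,s=pickle.load(open(fn,"rb"));H=hsv(p);W=cloud(d,c)
    cn=biggest((H[...,0]>45)&(H[...,0]<85)&(H[...,1]>70),box);wm=fill(cn)
    m=(cv2.dilate(wm.astype(np.uint8),np.ones((25,25)))>0)&(d>0)
    P=W[m];ok=np.ones(len(P),bool)
    for _ in range(6):
        A=np.c_[P[:,:2],np.ones(len(P))];q=np.linalg.lstsq(A[ok],P[ok,2],rcond=None)[0];r=P[:,2]-A@q;ok=abs(r)<.005
    n=np.array([-q[0],-q[1],1]);n/=np.linalg.norm(n)
    # window corners by ray-plane
    b=cv2.boxPoints(cv2.minAreaRect(cn)).astype(float);K=c["intrinsics"]
    M=cv2.moments(cn);b=np.r_[b,[[M["m10"]/M["m00"],M["m01"]/M["m00"]]]]
    D=np.c_[(b[:,0]-K[0,2])/K[0,0],(b[:,1]-K[1,2])/K[1,1],np.ones(5)]@c["R"];o=-c["R"].T@c["t"]
    t=(n@np.array([0,0,q[2]])-n@o)/(D@n);X=o+D*t[:,None]
    e=[np.linalg.norm(X[1]-X[0]),np.linalg.norm(X[2]-X[1])];i=int(np.argmax(e));v=X[i+1]-X[i];v*=np.sign(v[1])
    print(fn,"npts",ok.sum(),"rms",r[ok].std().round(4),"normal",n.round(4),"tilt",np.arccos(n[2]).round(4),"steepest",np.degrees(np.arctan2(q[1],q[0])).round(2))
    print(" win ctr",X[4].round(4),X[:4].mean(0).round(4),"sides",np.round(e,4),"longdir",np.degrees(np.arctan2(v[1],v[0])).round(2),"slope of longdir",np.arcsin(v[2]/np.linalg.norm(v)).round(3))
    return X[4],n
if __name__=="__main__":
    analyse("w2.pkl",(270,220,360,300),0); analyse("w3.pkl",(270,90,350,190),0)
E
python3 st.py
```

```text
w2.pkl npts 3353 rms 0.0006 normal [-0.0622 -0.2871  0.9559] tilt 0.2981 steepest 77.77
 win ctr [ 0.5408 -0.0209  0.0733] [ 0.5406 -0.0239  0.0724] sides [0.0615 0.0233] longdir 76.73 slope of longdir 0.298
w3.pkl npts 5082 rms 0.0007 normal [-0.0624 -0.288   0.9556] tilt 0.2991 steepest 77.77
 win ctr [ 0.5407 -0.0223  0.0729] [ 0.5403 -0.0239  0.0724] sides [0.059  0.0228] longdir 76.46 slope of longdir 0.299
```

The stage tilt is 0.299 rad, its long side points to 77°, and the centre is at about (0.5405, -0.023, 0.0727). Both views agree. Next I'll look at the slide from close by.

```bash
python3 -m crank '[{"linear":[0.6,0.1,-0.33],"spin":0,"hand":-1},{"linear":[1.3,0.2,-0.7],"spin":0,"hand":-1},{"linear":[2.0,0.3,-1.1],"spin":0,"hand":-1},{"linear":[2.8,0.5,-1.5],"spin":0,"hand":-1},{"linear":[3.5,0.7,-1.9],"spin":0,"hand":-1},{"linear":[4.1,0.8,-2.3],"spin":0,"hand":-1},{"linear":[4.4,0.9,-2.5],"spin":0,"hand":-1},{"linear":[4.4,0.9,-2.5],"spin":0,"hand":-1}]'
python3 -c "
from h import *
import pickle
s=bot.read_state();c=bot.calibration('wrist')
p,d=bot.grab_frame('wrist');cv2.imwrite('pics/w4.png',p[:,:,::-1]);pickle.dump((p,d,c,s),open('w4.pkl','wb'))
go(.495,-.2545,.09)"
```

```text
clock: 6.8
eef_pos: [0.5174, -0.3294, 0.1999]
orientation: [-90.0, 0.1, -72.2]
force: [-0.1, 1.1, -1.3]
grip_width: 0.998
t 6.85 at [ 0.518  -0.3283  0.2004] rpy [-9.000e+01  7.000e-02 -7.214e+01] F [-0.73  0.06 -0.44] grip 1.0
linear [-1.544  2.21   0.014] spin None
```

View pics/w4.png

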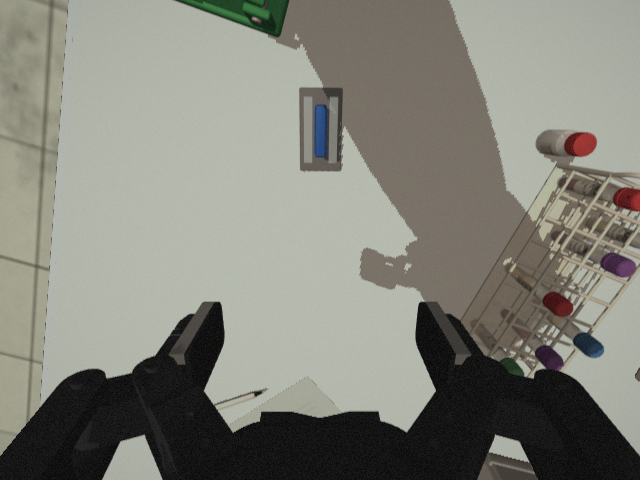

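Run:
```python
from h import *
import pickle
p,d,c,s=pickle.load(open("w4.pkl","rb"));H=hsv(p);W=cloud(d,c)
fin=biggest((H[...,0]>105)&(H[...,0]<130)&(H[...,1]>150)&(p[...,2]>60),(290,80,350,180))
m=fill(fin)&(W[...,2]>.034);cn=biggest(m)
P=W[m];print("top pts",len(P),P.mean(0).round(4))
b=cv2.boxPoints(cv2.minAreaRect(cn));w=ray(b,c,.037);e=np.linalg.norm(np.diff(w,axis=0),axis=1);i=int(np.argmax(e[:2]));v=w[i+1]-w[i];v*=np.sign(v[1]);print("fin",w.mean(0).round(4),e[:2].round(4),np.degrees(np.arctan2(v[1],v[0])))
# plate outline: points with height .003-.012 near
k=(W[...,2]>.0025)&(W[...,2]<.05);k[:, :290]=0;k[:,350:]=0;k[:80]=0;k[180:]=0
cn=biggest(k);b=cv2.boxPoints(cv2.minAreaRect(cn));w=ray(b,c,.005);e=np.linalg.norm(np.diff(w,axis=0),axis=1);i=int(np.argmax(e[:2]));v=w[i+1]-w[i];v*=np.sign(v[1]);print("plate",w.mean(0).round(4),e[:2].round(4),np.degrees(np.arctan2(v[1],v[0])))
```

```text
top pts 572 [ 0.4945 -0.2571  0.0374]
fin [ 0.495  -0.2575  0.037 ] [0.0093 0.042 ] 108.14418559738898
plate [ 0.4953 -0.2581  0.005 ] [0.0394 0.0754] 109.0079330463532
```

```bash
python3 -m crank '[{"linear":[-0.5,0.3,0],"spin":-0.05,"hand":-1},{"linear":[-1.0,0.7,0],"spin":-0.05,"hand":-1},{"linear":[-1.4,1.2,0],"spin":-0.05,"hand":-1},{"linear":[-1.48,1.8,0],"spin":-0.05,"hand":-1},{"linear":[-1.48,2.2,0],"spin":-0.05,"hand":-1},{"linear":[-1.48,2.4,0],"spin":-0.05,"hand":-1},{"linear":[-1.48,2.4,0],"spin":-0.05,"hand":-1},{"linear":[-1.48,2.4,0],"spin":-0.05,"hand":-1}]'
python3 -c "
from h import *
import pickle
s=bot.read_state();c=bot.calibration('wrist')
p,d=bot.grab_frame('wrist');cv2.imwrite('pics/w5.png',p[:,:,::-1]);pickle.dump((p,d,c,s),open('w5.pkl','wb'))
go(.495,-.2578,.010,-71.6)"
```

```text
clock: 7.65
eef_pos: [0.4965, -0.2582, 0.0821]
orientation: [-89.9, -0.1, -71.6]
force: [0.3, 0.2, 0.6]
grip_width: 1.005
t 7.7 at [ 0.4966 -0.2586  0.0825] rpy [-89.9   -0.11 -71.67] F [ 0.69 -0.03  0.47] grip 1.001
linear [-0.028  1.45  -0.028] spin -0.008
```

View pics/w5.png

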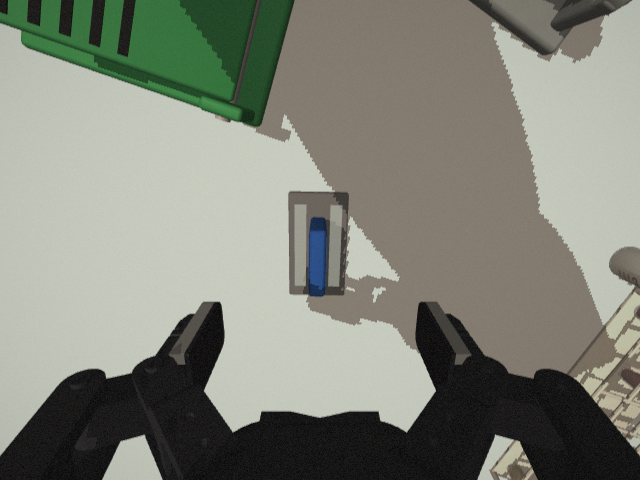

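The fin at (318,255) is centred between the jaws, which sit at x≈222 and 417, and it is parallel to the pads. I'll descend and close.

```bash
python3 -m crank '[{"linear":[-0.02,0.3,-0.02],"spin":0,"hand":-1},{"linear":[-0.02,0.7,-0.02],"spin":0,"hand":-1},{"linear":[-0.02,1.1,-0.02],"spin":0,"hand":-1},{"linear":[-0.02,1.35,-0.02],"spin":0,"hand":-1},{"linear":[-0.02,1.45,-0.02],"spin":0,"hand":-1},{"linear":[-0.02,1.45,-0.02],"spin":0,"hand":0},{"linear":[-0.02,1.45,-0.02],"spin":0,"hand":0.5},{"linear":[-0.02,1.45,-0.02],"spin":0,"hand":1}]' 20
python3 -m crank '[{"linear":[0,0,0],"spin":0,"hand":1},{"linear":[0,0,0],"spin":0,"hand":1},{"linear":[0,0,0],"spin":0,"hand":1},{"linear":[0,0,0],"spin":0,"hand":1},{"linear":[0,0,0],"spin":0,"hand":1},{"linear":[0,-0.1,0],"spin":0,"hand":1},{"linear":[0,-0.2,0],"spin":0,"hand":1},{"linear":[0,-0.3,0],"spin":0,"hand":1}]'
python3 -c "
from h import *
go(.495,-.2578,.2,-103)"
```

```text
clock: 8.5
eef_pos: [0.495, -0.2582, 0.0095]
orientation: [-89.9, -0.1, -71.7]
force: [-0.2, -0.3, -0.2]
grip_width: 0.511
clock: 9.3
eef_pos: [0.4939, -0.2575, 0.0234]
orientation: [-90.0, 0.0, -71.7]
force: [0.4, -0.3, -0.5]
grip_width: 0.114
t 9.3 at [ 0.4939 -0.2575  0.0234] rpy [-9.003e+01  3.000e-02 -7.169e+01] F [ 0.4  -0.27 -0.51] grip 0.114
linear [ 0.011 -3.533  0.018] spin 3.913
```

```bash
python3 -m crank '[{"linear":[0,-0.6,0],"spin":0,"hand":1},{"linear":[0,-1.2,0],"spin":0,"hand":1},{"linear":[0,-1.9,0],"spin":0.6,"hand":1},{"linear":[-0.4,-2.5,0.2],"spin":1.2,"hand":1},{"linear":[-1.0,-2.8,0.5],"spin":1.8,"hand":1},{"linear":[-1.5,-2.8,0.9],"spin":2.5,"hand":1},{"linear":[-1.9,-2.8,1.1],"spin":3.2,"hand":1},{"linear":[-2.2,-2.8,1.25],"spin":3.91,"hand":1}]'
python3 -c "
from h import *
go(.5387,-.0312,.15,-103)
import pickle
s=bot.read_state();c=bot.calibration('wrist')
p,d=bot.grab_frame('wrist');cv2.imwrite('pics/w6.png',p[:,:,::-1]);pickle.dump((p,d,c,s),open('w6.pkl','wb'))"
```

```text
clock: 10.1
eef_pos: [0.519, -0.1322, 0.1638]
orientation: [-90.0, 0.0, -103.1]
force: [-0.1, 0.0, -0.9]
grip_width: 0.111
t 10.1 at [ 0.519  -0.1322  0.1638] rpy [-8.9970e+01  1.0000e-02 -1.0315e+02] F [-0.15  0.03 -0.91] grip 0.111
linear [-2.056  0.276 -0.077] spin -0.018
```

View pics/w6.png

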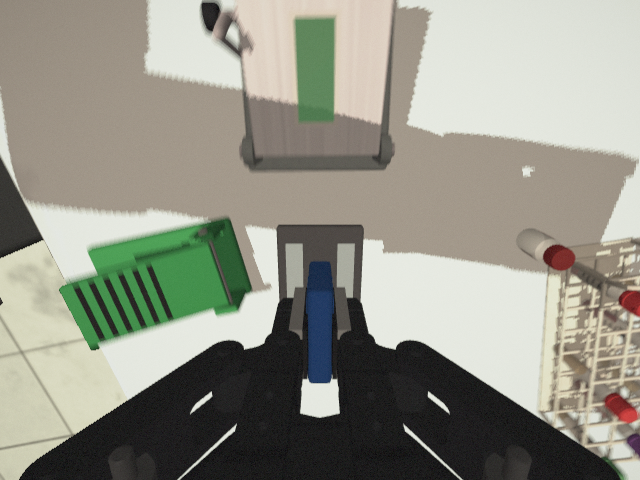

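```bash
python3 - <<'E'
from h import *
import pickle
p,d,c,s=pickle.load(open("w6.pkl","rb"));W=cloud(d,c)
e=s["eef_pos"];u=np.array([np.cos(np.radians(76.85)),np.sin(np.radians(76.85))]);a=np.array([-u[1],u[0]])
k=(W[...,2]>.14)&(W[...,2]<.175);k[:215]=0;k[300:]=0;k[:,:270]=0;k[:,370:]=0
k&=~((np.arange(480)[:,None]>260)&(abs(np.arange(640)[None]-320)<22))
P=W[k];r=(P[:,:2]-e[:2]);x=r@u;y=r@a
print("z",np.median(P[:,2]),"uphill edge",np.percentile(x,[97,99,99.7]).round(4),"y range",np.percentile(y[x>.02],[1,50,99]).round(4))
A=np.c_[x,y,np.ones(len(x))];q=np.linalg.lstsq(A,P[:,2],rcond=None)[0];print("tilt of held slide (along,across)",q[:2], "z at tcp",q[2]-e[2])
E
python3 st.py >/dev/null; python3 -c "
from st import *
analyse('w6.pkl',(285,10,345,130),0)"
```

```text
z 0.15930885312566248 uphill edge [0.0372 0.0374 0.0376] y range [-0.0192  0.0001  0.0197]
tilt of held slide (along,across) [-0.05339388  0.00090469] z at tcp -0.0030063952757514167
w6.pkl npts 7533 rms 0.0008 normal [-0.0604 -0.2876  0.9559] tilt 0.2982 steepest 78.14
 win ctr [ 0.542  -0.0206  0.0736] [ 0.541  -0.0231  0.0728] sides [0.0213 0.0575] longdir 78.28 slope of longdir 0.298
```

```bash
python3 -m crank '[{"linear":[-0.4,0,-0.02],"spin":-0.02,"hand":1},{"linear":[-0.9,0.1,-0.04],"spin":-0.04,"hand":1},{"linear":[-1.4,0.2,-0.06],"spin":-0.05,"hand":1},{"linear":[-1.8,0.4,-0.06],"spin":-0.05,"hand":1},{"linear":[-2.07,0.7,-0.06],"spin":-0.05,"hand":1},{"linear":[-2.07,1.0,-0.06],"spin":-0.05,"hand":1},{"linear":[-2.07,1.2,-0.06],"spin":-0.05,"hand":1},{"linear":[-2.07,1.2,-0.06],"spin":-0.05,"hand":1}]'
python3 -c "
from h import *
go(.5392,-.0305,.081,-102.7)
import pickle
s=bot.read_state();c=bot.calibration('wrist')
p,d=bot.grab_frame('wrist');cv2.imwrite('pics/w7.png',p[:,:,::-1]);pickle.dump((p,d,c,s),open('w7.pkl','wb'))"
```

```text
clock: 10.95
eef_pos: [0.5374, -0.0326, 0.1006]
orientation: [-90.3, -0.0, -102.6]
force: [-0.8, -0.5, -1.7]
grip_width: 0.114
t 10.95 at [ 0.5374 -0.0326  0.1006] rpy [-9.0280e+01 -4.0000e-02 -1.0261e+02] F [-0.78 -0.51 -1.67] grip 0.114
linear [-0.049  0.391  0.027] spin 0.011
```

View pics/w7.png

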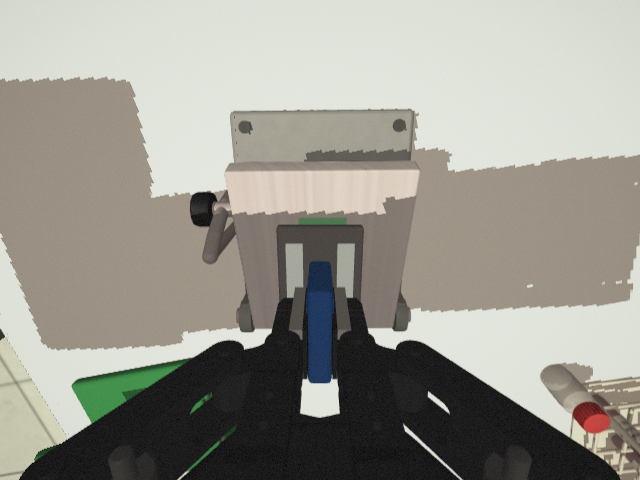

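The carrier at (320,265) is over the window, whose upper end shows at (323,220), and it is square. I'll lower it slowly until the uphill edge touches.

```bash
python3 -m crank '[{"linear":[-0.02,0.04,0.02],"spin":0,"hand":1},{"linear":[-0.03,0.08,0.03],"spin":0,"hand":1},{"linear":[-0.04,0.12,0.03],"spin":0,"hand":1},{"linear":[-0.04,0.16,0.03],"spin":0,"hand":1},{"linear":[-0.04,0.19,0.03],"spin":0,"hand":1},{"linear":[-0.04,0.22,0.03],"spin":0,"hand":1},{"linear":[-0.04,0.24,0.03],"spin":0,"hand":1},{"linear":[-0.04,0.24,0.03],"spin":0,"hand":1}]'
python3 -c "
from h import *
go(.5392,-.0305,.081,-102.7)"
```

```text
clock: 11.8
eef_pos: [0.5411, -0.0305, 0.0912]
orientation: [-90.0, -0.0, -102.6]
force: [-0.2, 0.2, -1.0]
grip_width: 0.113
t 11.8 at [ 0.5411 -0.0305  0.0912] rpy [ -90.     -0.   -102.57] F [-0.15  0.19 -1.  ] grip 0.113
linear [ 0.009  0.205 -0.038] spin 0.016
```

```bash
python3 -m crank '[{"linear":[0,0.02,-0.01],"spin":0,"hand":1},{"linear":[0,0.04,-0.02],"spin":0,"hand":1},{"linear":[0,0.05,-0.02],"spin":0,"hand":1},{"linear":[0,0.06,-0.02],"spin":0,"hand":1},{"linear":[0,0.07,-0.02],"spin":0,"hand":1},{"linear":[0,0.08,-0.02],"spin":0,"hand":1},{"linear":[0,0.08,-0.02],"spin":0,"hand":1},{"linear":[0,0.08,-0.02],"spin":0,"hand":1}]'
python3 -c "
from h import *
go(.5392,-.0305,.081,-102.7)"
```

```text
clock: 12.6
eef_pos: [0.5413, -0.0311, 0.0896]
orientation: [-89.9, -0.1, -102.6]
force: [-3.4, -3.0, 8.5]
grip_width: 0.115
t 12.6 at [ 0.5413 -0.0311  0.0896] rpy [-8.9860e+01 -6.0000e-02 -1.0256e+02] F [-3.36 -2.98  8.54] grip 0.115
linear [-0.002  0.172 -0.044] spin 0.017
```

```bash
python3 -m crank '[{"linear":[0,0.01,0],"spin":0,"hand":1},{"linear":[0,0.02,0],"spin":0,"hand":1},{"linear":[0,0.03,0],"spin":0,"hand":1},{"linear":[0,0.04,0],"spin":0,"hand":1},{"linear":[0,0.05,0],"spin":0,"hand":1},{"linear":[0,0.06,0],"spin":0,"hand":1},{"linear":[0,0.06,0],"spin":0,"hand":1},{"linear":[0,0.06,0],"spin":0,"hand":1}]'
python3 -c "
from h import *
import pickle
go(.5392,-.0305,.081,-102.7);print(bot.read_state()['wrist_torque'])
s=bot.read_state();c=bot.calibration('wrist')
p,d=bot.grab_frame('wrist');cv2.imwrite('pics/w8.png',p[:,:,::-1]);pickle.dump((p,d,c,s),open('w8.pkl','wb'))
p,d=bot.grab_frame('scene');cv2.imwrite('pics/s8.png',cv2.resize(p[190:310,290:410],None,fx=5,fy=5)[:,:,::-1])"
```

```text
clock: 13.4
eef_pos: [0.5411, -0.0321, 0.0869]
orientation: [-89.9, -0.2, -102.5]
force: [-4.9, -5.9, 10.7]
grip_width: 0.111
t 13.4 at [ 0.5411 -0.0321  0.0869] rpy [ -89.87   -0.18 -102.54] F [-4.87 -5.94 10.67] grip 0.111
linear [-0.023  0.119 -0.045] spin 0.02
[-0.61617748  0.76377433  0.05369872]
```

View pics/w8.png

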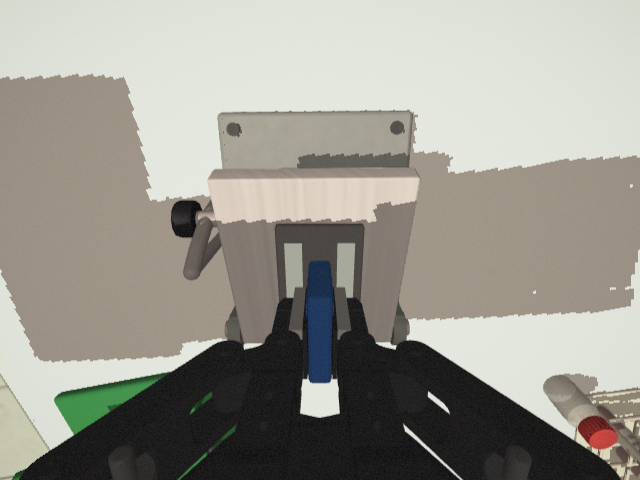

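View pics/s8.png

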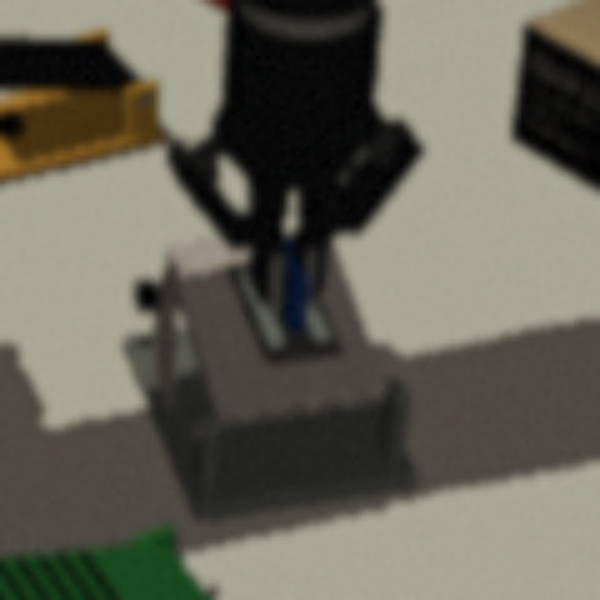

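```bash
cat > sl.py <<'E'
from h import *
import pickle,sys
C0=np.array([.541,-.0225,.0729])
def plane(P,tol=.002):
    ok=np.ones(len(P),bool)
    for _ in range(8):
        m=P[ok].mean(0);n=np.linalg.svd(P[ok]-m,full_matrices=False)[2][2];r=(P-m)@n;ok=abs(r)<tol
    return m,n*np.sign(n[2]),ok.sum()
def rep(fn):
    p,d,c,s=pickle.load(open(fn,"rb"));W=cloud(d,c)
    g=cv2.GaussianBlur(p,(3,3),0).max(2)
    # stage patches either side of slide
    k=np.zeros(d.shape,bool);k[230:290,245:270]=1;k[230:290,372:395]=1;k[185:205,250:390]=1
    m,n,cnt=plane(W[k&(d>0)]);print("stage n",n.round(4),"tilt",np.arccos(n[2]).round(4),cnt)
    k=np.zeros(d.shape,bool);k[230:290,282:302]=1;k[230:290,336:358]=1;k[230:258,282:358]=1
    m2,n2,cnt=plane(W[k&(d>0)],.0015);print("slide n",n2.round(4),"tilt",np.arccos(n2[2]).round(4),cnt,"angle between",np.arccos(n@n2).round(4))
    u=np.array([np.cos(np.radians(77.3)),np.sin(np.radians(77.3)),0]);u-=n*(u@n);u/=np.linalg.norm(u);a=np.cross(n,u)
    # slide pts by height above stage
    Hh=(W-m)@n;R=W-C0
    q=(Hh>.0022)&(Hh<.012);q[:200]=0;q[300:]=0;q[:,:265]=0;q[:,375:]=0
    print("height of slide top above stage (med)",np.median(Hh[232:250,282:358]).round(4),"near fingers",np.median(np.r_[Hh[280:290,282:300],Hh[280:290,340:356]]).round(4) if 1 else 0)
    x=(R@u)[q];y=(R@a)[q];print("uphill edge x-38mm:",(np.percentile(x,99.3)-.038).round(4),"y edges",np.percentile(y,[1,99]).round(4),"mid",np.percentile(y,[1,99]).mean().round(4))
    # angle of uphill edge & sides in face plane
    cn=biggest(q);P=R[fill(cn)&q];e=(P@u)>np.percentile(P@u,90)
    # stage face edges across (mid) 
    st=(abs(Hh)<.002);st[:205]=0;st[290:]=0;st[:,:200]=0;st[:,450:]=0
    xs=(R@u);ys=(R@a);b=st&(xs>.0)&(xs<.03);print("stage y extent",np.percentile(ys[b],[.5,99.5]).round(4),"mid",np.percentile(ys[b],[.5,99.5]).mean().round(4))
    st=(abs(Hh)<.002);b=st&(abs(ys)<.03)&(xs>.03)&(xs<.08);print("stage uphill edge x",np.percentile(xs[b],[99,99.8]).round(4),"(expect .055)")
if __name__=="__main__": rep(sys.argv[1])
E
python3 sl.py w7.pkl; python3 sl.py w8.pkl
```

```text
stage n [-0.0618 -0.2883  0.9556] tilt 0.2993 5649
slide n [0.0064 0.0046 1.    ] tilt 0.0079 3388 angle between 0.3051
stage n [-0.0613 -0.2878  0.9557] tilt 0.2987 5658
slide n [-0.019  -0.0794  0.9967] tilt 0.0817 3379 angle between 0.217Traceback (most recent call last):
  File "sl.py", line 29, in <module>
    if __name__=="__main__": rep(sys.argv[1])
                             ~~~^^^^^^^^^^^^^
  File "sl.py", line 21, in rep
    print("height of slide top above stage (med)",np.median(Hh[232:250,282:358]).round(4),"near fingers",np.median(np.r_[Hh[280:290,282:300],Hh[280:290,340:356]]).round(4) if 1 else 0)
                                                                                                                   ~~~~~^^^^^^^^^^^^^^^^^^^^^^^^^^^^^^^^^^^^^^^^^
    res = self.concatenate(tuple(objs), axis=axis)
ValueError: all the input array dimensions except for the concatenation axis must match exactly, but along dimension 1, the array at index 0 has size 18 and the array at index 1 has size 16
Traceback (most recent call last):
  File "sl.py", line 29, in <module>
    if __name__=="__main__": rep(sys.argv[1])
                             ~~~^^^^^^^^^^^^^
  File "sl.py", line 21, in rep
    print("height of slide top above stage (med)",np.median(Hh[232:250,282:358]).round(4),"near fingers",np.median(np.r_[Hh[280:290,282:300],Hh[280:290,340:356]]).round(4) if 1 else 0)
                                                                                                                   ~~~~~^^^^^^^^^^^^^^^^^^^^^^^^^^^^^^^^^^^^^^^^^
ValueError: all the input array dimensions except for the concatenation axis must match exactly, but along dimension 1, the array at index 0 has size 18 and the array at index 1 has size 16
```

It is pivoting in the grip as intended, 0.08 of the 0.30 rad so far at about 11 N. I'll keep pressing and trim the sideways offset.

```bash
sed -i 's/np.r_\[Hh\[280:290,282:300\],Hh\[280:290,340:356\]\]/Hh[280:290,284:300]/' sl.py
python3 -m crank '[{"linear":[-0.01,0.02,-0.01],"spin":0,"hand":1},{"linear":[-0.02,0.035,-0.02],"spin":0,"hand":1},{"linear":[-0.03,0.05,-0.03],"spin":0,"hand":1},{"linear":[-0.03,0.065,-0.04],"spin":0,"hand":1},{"linear":[-0.03,0.08,-0.04],"spin":0,"hand":1},{"linear":[-0.03,0.09,-0.04],"spin":0,"hand":1},{"linear":[-0.03,0.1,-0.04],"spin":0,"hand":1},{"linear":[-0.03,0.1,-0.04],"spin":0,"hand":1}]'
python3 -c "
from h import *
import pickle
go(.5392,-.0305,.081,-102.7)
s=bot.read_state();c=bot.calibration('wrist')
p,d=bot.grab_frame('wrist');cv2.imwrite('pics/w9.png',p[:,:,::-1]);pickle.dump((p,d,c,s),open('w9.pkl','wb'))"; python3 sl.py w7.pkl; python3 sl.py w9.pkl
```

```text
clock: 14.3
eef_pos: [0.5412, -0.0321, 0.0836]
orientation: [-89.6, -0.4, -102.5]
force: [-3.9, -13.6, 13.7]
grip_width: 0.114
t 14.3 at [ 0.5412 -0.0321  0.0836] rpy [ -89.59   -0.35 -102.53] F [ -3.9  -13.61  13.72] grip 0.114
linear [-0.023  0.051 -0.047] spin 0.021
stage n [-0.0618 -0.2883  0.9556] tilt 0.2993 5649
slide n [0.0064 0.0046 1.    ] tilt 0.0079 3388 angle between 0.3051
height of slide top above stage (med) 0.0165 near fingers 0.0233
uphill edge x-38mm: -0.0064 y edges [-0.0171  0.0201] mid 0.0015
stage y extent [-0.0439  0.0606] mid 0.0084
stage uphill edge x [0.0532 0.0536] (expect .055)
stage n [-0.0619 -0.2877  0.9557] tilt 0.2988 5661
slide n [-0.0376 -0.1453  0.9887] tilt 0.1507 3406 angle between 0.1483
height of slide top above stage (med) 0.0055 near fingers 0.0089
uphill edge x-38mm: -0.0057 y edges [-0.0213  0.0177] mid -0.0018
stage y extent [-0.0439  0.0504] mid 0.0032
stage uphill edge x [0.0532 0.0535] (expect .055)
```

```bash
python3 -m crank '[{"linear":[0.02,0.01,-0.01],"spin":0,"hand":1},{"linear":[0.04,0.02,-0.02],"spin":0,"hand":1},{"linear":[0.06,0.03,-0.02],"spin":0,"hand":1},{"linear":[0.08,0.04,-0.02],"spin":0,"hand":1},{"linear":[0.1,0.05,-0.02],"spin":0,"hand":1},{"linear":[0.1,0.06,-0.02],"spin":0,"hand":1},{"linear":[0.1,0.06,-0.02],"spin":0,"hand":1},{"linear":[0.1,0.06,-0.02],"spin":0,"hand":1}]'
python3 -c "
from h import *
import pickle
go(.5392,-.032,.081,-102.7)
s=bot.read_state();c=bot.calibration('wrist')
p,d=bot.grab_frame('wrist');cv2.imwrite('pics/w10.png',p[:,:,::-1]);pickle.dump((p,d,c,s),open('w10.pkl','wb'))";  python3 sl.py w10.pkl
```

```text
clock: 15.15
eef_pos: [0.5397, -0.0339, 0.0795]
orientation: [-89.6, 0.0, -102.6]
force: [2.8, -1.8, 7.9]
grip_width: 0.112
t 15.15 at [ 0.5397 -0.0339  0.0795] rpy [-8.955e+01  1.000e-02 -1.026e+02] F [ 2.8  -1.82  7.93] grip 0.112
linear [-0.034 -0.029 -0.018] spin 0.012
stage n [-0.0618 -0.2881  0.9556] tilt 0.2991 5663
slide n [-0.0601 -0.2317  0.9709] tilt 0.2417 3406 angle between 0.0584
height of slide top above stage (med) 0.0052 near fingers 0.0065
uphill edge x-38mm: -0.0065 y edges [-0.0203  0.0187] mid -0.0008
stage y extent [-0.0438  0.0504] mid 0.0033
stage uphill edge x [0.0532 0.0535] (expect .055)
```

```bash
python3 -m crank '[{"linear":[0.01,0.02,0],"spin":0,"hand":1},{"linear":[0.02,0.03,0],"spin":0,"hand":1},{"linear":[0.03,0.04,0],"spin":0,"hand":1},{"linear":[0.03,0.05,0],"spin":0,"hand":1},{"linear":[0.03,0.06,0],"spin":0,"hand":1},{"linear":[0.03,0.06,0],"spin":0,"hand":1},{"linear":[0.03,0.06,0],"spin":0,"hand":1},{"linear":[0.03,0.06,0],"spin":0,"hand":1}]'
python3 -c "
from h import *
import pickle
go(.5392,-.032,.081,-102.7)
s=bot.read_state();c=bot.calibration('wrist')
p,d=bot.grab_frame('wrist');cv2.imwrite('pics/w11.png',p[:,:,::-1]);pickle.dump((p,d,c,s),open('w11.pkl','wb'))";  python3 sl.py w11.pkl
```

```text
clock: 16.0
eef_pos: [0.5394, -0.0348, 0.0774]
orientation: [-89.6, 0.1, -102.6]
force: [0.1, -0.1, 12.7]
grip_width: 0.111
t 16.0 at [ 0.5394 -0.0348  0.0774] rpy [-8.960e+01  6.000e-02 -1.026e+02] F [ 0.13 -0.14 12.7 ] grip 0.111
linear [-0.055 -0.073 -0.015] spin 0.013
stage n [-0.0618 -0.2876  0.9557] tilt 0.2986 5656
slide n [-0.0647 -0.2762  0.9589] tilt 0.2877 3414 angle between 0.0122
height of slide top above stage (med) 0.005 near fingers 0.0053
uphill edge x-38mm: -0.0069 y edges [-0.0201  0.0189] mid -0.0006
stage y extent [-0.0438  0.0501] mid 0.0032
stage uphill edge x [0.0532 0.0535] (expect .055)
```

View pics/w11.png

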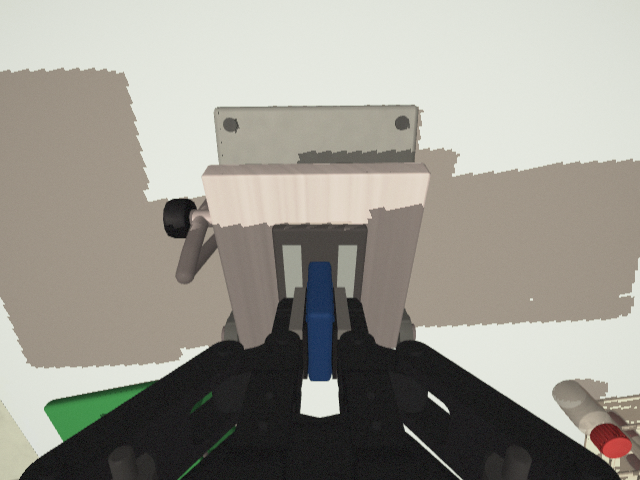

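It is flush to within 0.012 rad but about 5 mm low on the slope: the upper gap is 22.4 mm where 17 mm is wanted. I'll lift slightly, shift uphill and set it down again.

```bash
python3 -m crank '[{"linear":[0,-0.06,0],"spin":0,"hand":1},{"linear":[0,-0.12,0],"spin":0,"hand":1},{"linear":[-0.03,-0.17,0],"spin":0,"hand":1},{"linear":[-0.07,-0.17,0],"spin":0,"hand":1},{"linear":[-0.11,-0.17,0],"spin":0,"hand":1},{"linear":[-0.11,-0.17,0],"spin":0,"hand":1},{"linear":[-0.11,-0.14,0],"spin":0,"hand":1},{"linear":[-0.11,-0.11,0],"spin":0,"hand":1}]'
python3 -m crank '[{"linear":[0,0.01,0],"spin":0,"hand":1},{"linear":[0,0.02,0],"spin":0,"hand":1},{"linear":[0,0.03,0],"spin":0,"hand":1},{"linear":[0,0.04,0],"spin":0,"hand":1},{"linear":[0,0.05,0],"spin":0,"hand":1},{"linear":[0,0.06,0],"spin":0,"hand":1},{"linear":[0,0.07,0],"spin":0,"hand":1},{"linear":[0,0.07,0],"spin":0,"hand":1}]'
python3 -c "
from h import *
import pickle
go(.5392,-.032,.081,-102.7)
s=bot.read_state();c=bot.calibration('wrist')
p,d=bot.grab_frame('wrist');cv2.imwrite('pics/w12.png',p[:,:,::-1]);pickle.dump((p,d,c,s),open('w12.pkl','wb'))";  python3 sl.py w12.pkl
```

```text
clock: 16.85
eef_pos: [0.5374, -0.0292, 0.0789]
orientation: [-90.0, -0.0, -102.6]
force: [-3.6, -1.0, 9.2]
grip_width: 0.113
clock: 17.65
eef_pos: [0.538, -0.0295, 0.0787]
orientation: [-90.0, -0.0, -102.6]
force: [-9.9, 0.2, 18.0]
grip_width: 0.111
t 17.65 at [ 0.538  -0.0295  0.0787] rpy [-9.0000e+01 -2.0000e-02 -1.0257e+02] F [-9.94  0.22 17.98] grip 0.111
linear [ 0.045 -0.045  0.034] spin 0.017
stage n [-0.0608 -0.2832  0.9571] tilt 0.2938 5603
slide n [-0.059  -0.2793  0.9584] tilt 0.2894 3409 angle between 0.0045
height of slide top above stage (med) 0.005 near fingers 0.0053
uphill edge x-38mm: -0.0017 y edges [-0.0176  0.0214] mid 0.0019
stage y extent [-0.0438  0.0517] mid 0.0039
stage uphill edge x [0.0533 0.0537] (expect .055)
```

Along-slope it is now within about 1 mm, and the angle is 0.005 rad. I'll relax the press and the sideways load to a gentle level.

```bash
python3 -m crank '[{"linear":[0,-0.01,-0.01],"spin":0,"hand":1},{"linear":[0,-0.02,-0.02],"spin":0,"hand":1},{"linear":[0,-0.03,-0.03],"spin":0,"hand":1},{"linear":[0,-0.04,-0.03],"spin":0,"hand":1},{"linear":[0,-0.04,-0.03],"spin":0,"hand":1},{"linear":[0,-0.04,-0.03],"spin":0,"hand":1},{"linear":[0,-0.04,-0.03],"spin":0,"hand":1},{"linear":[0,-0.04,-0.03],"spin":0,"hand":1}]'
python3 -c "
from h import *
import pickle
go(.5392,-.032,.081,-102.7)
s=bot.read_state();c=bot.calibration('wrist')
p,d=bot.grab_frame('wrist');cv2.imwrite('pics/w13.png',p[:,:,::-1]);pickle.dump((p,d,c,s),open('w13.pkl','wb'))
p,d=bot.grab_frame('scene');cv2.imwrite('pics/s13.png',cv2.resize(p[190:310,260:420],None,fx=5,fy=5)[:,:,::-1])
go()";  python3 sl.py w13.pkl
```

```text
clock: 18.5
eef_pos: [0.5376, -0.0294, 0.0789]
orientation: [-89.8, -0.0, -102.6]
force: [2.0, -2.0, 6.3]
grip_width: 0.111
t 18.5 at [ 0.5376 -0.0294  0.0789] rpy [-8.9780e+01 -1.0000e-02 -1.0258e+02] F [ 1.98 -2.04  6.34] grip 0.111
linear [ 0.044 -0.042  0.043] spin 0.015
t 18.6 at [ 0.5376 -0.0294  0.0789] rpy [-8.9770e+01 -1.0000e-02 -1.0258e+02] F [ 1.81 -2.97  6.95] grip 0.111
linear [0. 0. 0.] spin None
stage n [-0.0613 -0.2834  0.957 ] tilt 0.2942 5621
slide n [-0.063  -0.276   0.9591] tilt 0.287 3416 angle between 0.0078
height of slide top above stage (med) 0.0051 near fingers 0.0053
uphill edge x-38mm: -0.0017 y edges [-0.0172  0.0218] mid 0.0023
stage y extent [-0.0438  0.052 ] mid 0.0041
stage uphill edge x [0.0532 0.0536] (expect .055)
```

View pics/w13.png

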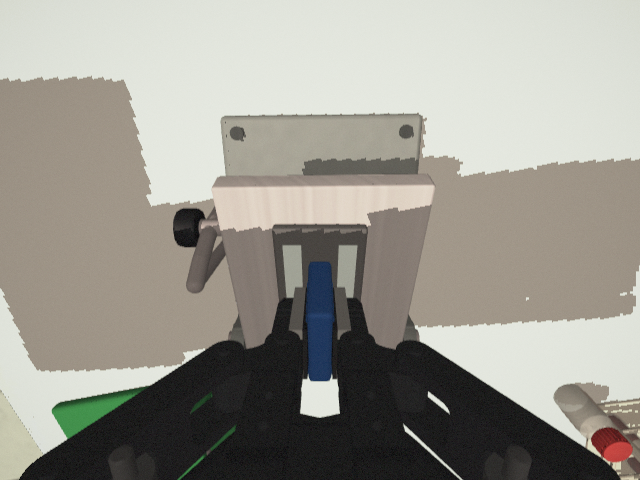

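View pics/s13.png

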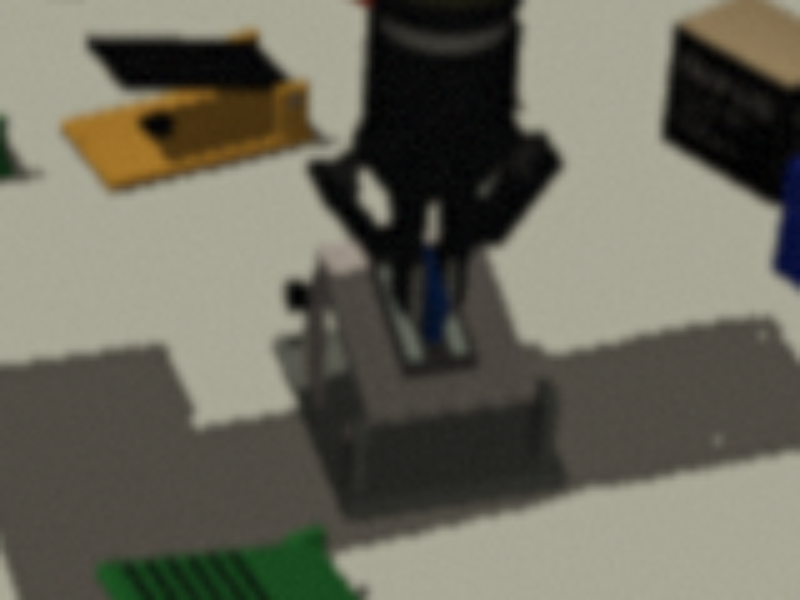

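The final picture shows the carrier at (320,260), flush and parallel to the stage edges and about 2 mm off centre across. The treadle is up and the press is about 7 N and steady, so I'm handing in.

```bash
python3 -c "
from h import *
go(); print(bot.hand_in()); go()"
```

```text
t 18.6 at [ 0.5376 -0.0294  0.0789] rpy [-8.9770e+01 -1.0000e-02 -1.0258e+02] F [ 1.81 -2.97  6.95] grip 0.111
linear [0. 0. 0.] spin None
the job is handed in; nothing more can be done
None
the job is handed in; nothing more can be done
```

I pressed the treadle of the yellow base to its stop (about 21 N in the final push) and let it spring back up. Then I gripped the carrier by its blue fin at 20 N and pressed it onto the sloping stage until it pivoted flush in the grip. It first settled about 5 mm low on the slope, so I lifted it slightly, moved it uphill and set it down again. I handed in at 18.6 s still gripping it; no verdict was reported.

**Last checks:**

| Check | Reading | Limit |
|---|---|---|
| Carrier against stage, angle | 0.008 rad | 0.06 rad |
| Plate top above stage face | 5.1–5.3 mm (plate is 5 mm thick) | underside within 3 mm |
| Centring along the slope | about 0–2 mm off | 10 mm |
| Centring across the slope | about 2 mm off | 8 mm |
| Press (wrist force) | about 7–8 N, steady | 1–25 N |
| Grip opening | 9.4 mm, on the fin | gripped |

The treadle was seen up in the last scene view. Squareness was judged only by eye in the last picture, where the carrier looked parallel to the stage edges.

**Checks that disagreed:**
- **Centring along the slope:** the window-based estimate gave 1.7 mm off and the gap to the stage's upper edge gave about 0.2 mm. Both are well inside the limit.
- **Stage tilt:** it read 0.294 rad at the end against 0.299 rad before, about 0.3 mm at the face. That is close to measurement noise and far below the 4 mm limit.
- **Bystanders:** I took no separate final measurement of the vials and timer. The arm stayed clear of them throughout.

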